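# Start the suction drying board

### The job

Start the drying board for the pastel drawing: with the fingertips, lightly press the blue key (suction), then the red key (warming) and last the yellow key (lamp), each far enough that it stays in when you let go. Do not touch the green key, pick nothing up, and leave the paperweight, jar, cup and box of pastels where they are.

Things in the scene. Friction and masses are not known exactly. Their poses are not given: they have to be found in the camera images.
- key_blue (a joint): blue round flat-topped push key (suction), 36 mm in diameter, standing on the strip along the board's near edge. Value: how far it is pushed straight down, in m; 0 = out (start), 0.012 = fully in. It yields steadily as it is pushed (about 2 N to start it, 1 N more for every 2 mm, 8 N at full depth) and latches by friction: pushed 4 mm or more and let go, it stays about 4 mm in; it counts as in from 2.5 mm.
- key_blue_top (a point): centre of the top face of the blue key, 49 mm above the table when out (the strip is 30 mm high); z up. It goes down with the key. The four keys stand in a row along the board's y, 90 mm apart, in any order.
- key_red (a joint): red round flat-topped push key (warming), 36 mm in diameter, standing on the strip along the board's near edge. Value: how far it is pushed straight down, in m; 0 = out (start), 0.012 = fully in. It yields steadily as it is pushed (about 2 N to start it, 1 N more for every 2 mm, 8 N at full depth) and latches by friction: pushed 4 mm or more and let go, it stays about 4 mm in; it counts as in from 2.5 mm.
- key_red_top (a point): centre of the top face of the red key, 49 mm above the table when out (the strip is 30 mm high); z up. It goes down with the key. The four keys stand in a row along the board's y, 90 mm apart, in any order.
- key_yellow (a joint): yellow round flat-topped push key (lamp), 36 mm in diameter, standing on the strip along the board's near edge. Value: how far it is pushed straight down, in m; 0 = out (start), 0.012 = fully in. It yields steadily as it is pushed (about 2 N to start it, 1 N more for every 2 mm, 8 N at full depth) and latches by friction: pushed 4 mm or more and let go, it stays about 4 mm in; it counts as in from 2.5 mm.
- key_yellow_top (a point): centre of the top face of the yellow key, 49 mm above the table when out (the strip is 30 mm high); z up. It goes down with the key. The four keys stand in a row along the board's y, 90 mm apart, in any order.
- key_green (a joint): green round flat-topped push key (release), 36 mm in diameter, standing on the strip along the board's near edge. Value: how far it is pushed straight down, in m; 0 = out (start), 0.012 = fully in. It yields steadily as it is pushed (about 2 N to start it, 1 N more for every 2 mm, 8 N at full depth) and latches by friction: pushed 4 mm or more and let go, it stays about 4 mm in; it counts as in from 2.5 mm.
- key_green_top (a point): centre of the top face of the green key, 49 mm above the table when out (the strip is 30 mm high); z up. It goes down with the key. The four keys stand in a row along the board's y, 90 mm apart, in any order.
- board: suction drying board fixed to the table: flat aluminium bed 300 mm (x) by 440 mm (y), 30 mm high, with a pastel drawing of blue flowers on white paper and a grey key strip along its edge on the -x side, the centres of the keys 112 mm from the board's centre. Origin: centre of its underside; z up
- paperweight: loose brass paperweight with a knob, 48 mm in diameter, 40 mm high, standing on the drawing behind the keys. Origin: centre of its underside. Leave alone
- jar: loose white jar with a green label, 56 mm in diameter, 60 mm high, on the table beside the board. Origin: centre of its underside. Leave alone
- cup: loose empty terracotta-coloured cup, 64 mm in diameter at the rim, 75 mm high, on the table beside the board. Origin: centre of its underside. Leave alone
- pastel_box: loose shallow wooden box of pastel sticks, 75 x 130 mm, 22 mm high, on the table between the robot and the keys. Origin: centre of its underside. Leave alone

How it is judged (in metres and radians):
On the way, in this order (a step that is already met when the one before it is completed fails the run):
1. the blue key (suction) is pressed in by the fingers and let go, and stays in (value of joint key_blue above 0.0025 m and contact force between key_blue and the fingers below 0.1 N), for 0.1 s.
2. the red key (warming) is pressed in by the fingers and let go, and stays in (value of joint key_red above 0.0025 m and contact force between key_red and the fingers below 0.1 N), for 0.1 s.
3. the yellow key (lamp) is pressed in by the fingers and let go, and stays in (value of joint key_yellow above 0.0025 m and contact force between key_yellow and the fingers below 0.1 N), for 0.1 s.
At the end, for the whole second after the job is handed in: The blue, red and yellow keys are each at least 2.5 mm in and stay so with nobody touching them, pressed in that order with at most 25 N; the green key is out and untouched; the paperweight, jar, cup and pastel box are at rest within 15 mm of where they started (value of joint each of key_blue, key_red, key_yellow above 0.0025 m and value of joint key_green below 0.001 m and distance of each of paperweight, jar, cup, pastel_box from where it was at the start of the episode below 0.015 m and linear speed of each of paperweight, jar, cup, pastel_box below 0.02 m/s).
It fails at once if the red key goes in before the blue one (value of joint key_red above 0.0015 m and value of joint key_blue below 0.0025 m).
It fails at once if the yellow key goes in before the red one (value of joint key_yellow above 0.0015 m and value of joint key_red below 0.0025 m).
It fails at once if the green key is touched (value of joint key_green above 0.001 m or contact force between key_green and the arm above 0.5 N or contact force between key_green and the fingers above 0.5 N).
It fails at once if a key or the drying board is pressed with more than 25 N, not lightly, or a key is pushed with a part of the arm other than the fingers (contact force between any of key_blue, key_red, key_yellow, board and the fingers above 25 N or contact force between board and the arm above 25 N or contact force between any of key_blue, key_red, key_yellow and the arm above 1 N).
It fails at once if the paperweight, jar, cup or pastel box is lifted, carried, tipped or pushed (more than 15 mm, or 0.3 rad) (distance of any of paperweight, jar, cup, pastel_box from where it was at the start of the episode above 0.015 m or angle between any of paperweight, jar, cup, pastel_box's own z axis and vertical above 0.3 rad).
It also fails if it takes over 43 s, if anything falls off the work surface, if the arm or the gripper's body presses on something with over 40 N, if the wrist force passes 120 N, or if a joint passes its speed limit or range.

### The arm

A 6-joint arm with a two-finger parallel gripper is mounted at the origin on the work surface. World frame = base frame: x ahead of the robot, y to its left, z up, the work surface at z = 0. Lengths are in m, angles in degrees, forces in N, time in s.
With the tool pointing down it reaches from about 0.3 to 0.75 m from the base axis. Payload 8.5 kg.
Tool frame: the origin (TCP) lies at the very end of the fingers, on their centre line; the grasp point (between the pads) lies 19 mm behind it; x points along the fingers, y is the direction in which the jaws open and shut, and the axes are right-handed (so a half turn about x gives the same grasp; the last joint's range is limited). The gripper opens to 85 mm and grips with 20 to 120 N. Pads are 22 mm wide; open, the fingers measure 114 mm over their backs; the gripper's body (76 mm by 85 mm) begins 54 mm behind the grasp point. The pads swing forward as they close: fully open they stand 13 mm farther back than shut.
Start: joints at [-86.82, 21.807, 74.336, -0, 83.858, -12.336], TCP at [0.147, -0.53, 0.231] pointing down, gripper open.
Joint ranges: [-178.18, 178.18], [-50.72, 133.34], [12.68, 142.11], [-81.47, 261.47], [9.98, 163.14], [-165.26, 165.26]. Speed limits (degrees/s): [136.94, 136.94, 180, 180, 180, 180].

### API

Orientations are given as a 3x3 rotation matrix whose columns are the frame's x, y, z axes.
In Python, from rig import env, eyes, close_job gives the robot as it stands.
- The arm moves only by the shell command python3 -m pendant 'ROWS' [OPENING] [FORCE]. ROWS is a JSON object of lists of equal length, an entry for each row: "travel": the shift along the world's x, y, z in mm, a list of three; "delta_rot": the turn, a rotation vector about the world's x, y, z in rad, a list of three. In form: {"travel": [[x, y, z], ...], "delta_rot": [[wx, wy, wz], ...]}. A call has 1 to 20 rows; each row shifts and turns the commanded pose from where the row before left it; what a row does not reach is not made up. A row lasts 1/12 s, in which the tool goes at most 41.7 mm and 7.16 degrees, less where a joint would pass 70% of its speed; a pose out of reach is approached as far as the arm can. A call with a gripper value outside its range is refused whole. OPENING is the finger opening in mm, from 0 to 85.4, set as the call begins (- or left out, the last holds). The fingers move at their own pace and stop on an object; FORCE is the grip in N (left out, the last holds). Time passes only in rows, so rows that do not move let the fingers close. It gives the time, the measured TCP pose, the force and the opening at its end, in the units of the state.
- env.observe(): the state, without advancing time (a new reading comes with each control period).
- eyes.get_image(name): name is "side" or "top" or "wrist"; returns the picture (384x512x3 uint8, red, green, blue); there is no depth.
- eyes.camera_model(name): a dict with "vfov" (degrees; the focal length in pixels is half the picture's height over the tangent of half this angle, whatever the lens; pixels are square), "cx", "cy" (the principal point, pixels), "pose" (4x4, takes a point from camera to world coordinates). Camera axes: x right, y up, looking along -z (the intrinsics and any distortion apply to the point x, -y, -z); pixel columns grow to the right and rows downward; lengths in m; the calibration is good to about 2 mm. The wrist camera is an equidistant fisheye: a pixel r from the principal point sees the ray r / f radians off the axis. A picture is of the moment at which its call begins: read the wrist's pose just before it. camera_model takes no time and is no camera call; for the wrist camera it gives the pose at the moment of the call.
- close_job(): hands the job in, once; it reports no verdict.
The state is a dict: "time_s": time; "q": joint angles; "qvel": joint speeds; "joint_efforts": joint torques, N m; "position": TCP position; "tool_rot": TCP orientation; "ft_force": force on the tool from outside, world axes, zero at the start; "wrist_torque": the same for the moment, N m; "grip_width": finger opening in m.
Only numpy, scipy, OpenCV 4.12 (cv2) and the standard library are available. Lean on these libraries where they do the work, as an engineer would, in place of code of your own. Each camera call takes 0.05 s, during which the arm holds its last target. There are 200 camera calls.

## Working session

There is one attempt and no reset: what is moved stays moved. The work goes in short steps, Python scripts to look and compute and a shell command to move; the robot and the scene stay as the last step left them, time stands still between calls to the robot, and variables do not carry over. Pictures are saved under pics/ and viewed, about 8 in all and at most 12, crops included, and the job is handed in when it is done.

```bash
mkdir -p pics; python3 - <<'E'
from rig import env, eyes
import cv2,json
s=env.observe(); print(s)
for n in("top","side"):
    im=eyes.get_image(n); cv2.imwrite(f"pics/{n}0.png",im[:,:,::-1]); print(n,eyes.camera_model(n))
E
```

```text
{'time_s': 0.0, 'q': array([-8.68199280e+01,  2.18404687e+01,  7.43847455e+01, -1.43712768e-03,
        8.38565222e+01, -1.23364494e+01]), 'qvel': array([ 0.0070038 , -0.08186466, -0.0120126 ,  0.12425501, -0.00027083,
       -0.09247457]), 'joint_efforts': array([-1.04317216e-03, -4.48463380e+01, -2.31279570e+01, -1.76488256e-04,
        4.76682850e-03,  8.64145363e-06]), 'position': array([ 0.14710281, -0.52966416,  0.2307167 ]), 'tool_rot': array([[-1.04038027e-04,  2.67518761e-01, -9.63552646e-01],
       [ 1.42298962e-03, -9.63551636e-01, -2.67518634e-01],
       [-9.99998982e-01, -1.39895753e-03, -2.80430410e-04]]), 'ft_force': array([-0.03568208,  0.53502619,  0.16399662]), 'wrist_torque': array([-0.01497022, -0.05772269,  0.01986654]), 'grip_width': 0.0853295979998808}
top {'vfov': 48.088924822761015, 'cx': 254.29986709321204, 'cy': 187.36055605941428, 'pose': array([[-0.02502482,  0.98889819, -0.14647228,  0.46357198],
       [-0.99967726, -0.02411345,  0.00799466,  0.02503565],
       [ 0.00437395,  0.14662507,  0.98918247,  1.06048258],
       [ 0.        ,  0.        ,  0.        ,  1.        ]])}
side {'vfov': 45.71916423290649, 'cx': 250.00700911519402, 'cy': 192.51329966071185, 'pose': array([[ 0.99374153,  0.07427617, -0.08343156,  0.50289402],
       [-0.1115735 ,  0.62391798, -0.77348413, -0.91723813],
       [-0.00539699,  0.77795206,  0.62830046,  0.81988875],
       [ 0.        ,  0.        ,  0.        ,  1.        ]])}
```

View pics/top0.png

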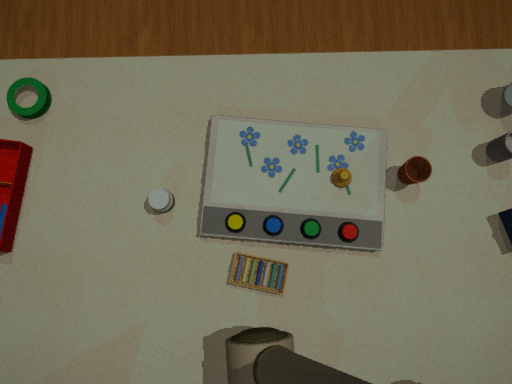

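View pics/side0.png

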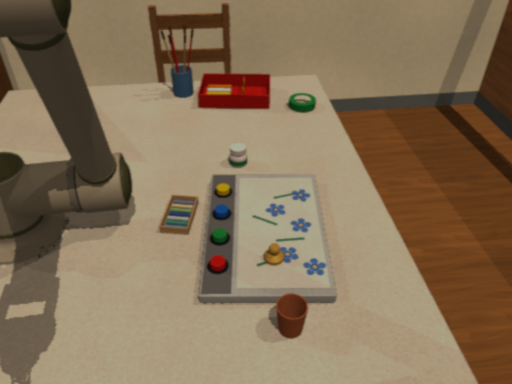

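Top view: yellow (236,222), blue (273,226), green (311,229), red (348,232). The paperweight is behind red at (341,178), and the pastel box is in front of yellow/blue at (258,273). The side view shows the same order.

```bash
cat > h.py <<'E'
import cv2,numpy as np
from rig import eyes
def ray(n,u,v):
    m=eyes.camera_model(n); f=192/np.tan(np.radians(m['vfov']/2)); P=m['pose']
    return P[:3,3],P[:3,:3]@np.array([(u-m['cx'])/f,-(v-m['cy'])/f,-1])
def atz(n,u,v,z):
    o,d=ray(n,u,v); return o+d*(z-o[2])/d[2]
E
python3 - <<'E'
from h import *
seeds={'top':dict(yellow=(236,222),blue=(273,226),green=(311,229),red=(348,232)),
'side':dict(yellow=(223,190),blue=(221,212),green=(220,236),red=(218,264))}
for n in seeds:
    im=cv2.imread(f'pics/{n}0.png'); hsv=cv2.cvtColor(im,cv2.COLOR_BGR2HSV); A=[]
    for c,(u,v) in seeds[n].items():
        h=hsv[v,u,0].astype(int); dh=(hsv[...,0].astype(int)-h+90)%180-90
        m=((abs(dh)<12)&(hsv[...,1]>110)&(hsv[...,2]>0.75*hsv[v,u,2])).astype(np.uint8)
        _,l,st,ce=cv2.connectedComponentsWithStats(m); k=l[v,u]
        p=atz(n,*ce[k],.049); A.append(p); print(n,c,ce[k].round(1),st[k],p.round(4))
    A=np.array(A); print(np.linalg.norm(np.diff(A,axis=0),axis=1).round(4), A.mean(0).round(4))
for nm,uv in dict(boxnear=[(227,284),(281,293),(288,262),(235,253)],).items():
    for q in uv: print(nm,atz('top',*q,.022).round(3))
print('pw',atz('top',342,177,.04).round(3))
E
```

```text
top yellow [235.  221.5] [228 215  15  14 166] [0.5334 0.0642 0.049 ]
top blue [273.2 224.7] [266 218  15  15 166] [ 0.5237 -0.0252  0.049 ]
top green [311.4 228. ] [305 221  14  15 163] [ 0.5139 -0.1145  0.049 ]
top red [349.6 231.3] [343 225  14  14 164] [ 0.5038 -0.2037  0.049 ]
[0.0899 0.0899 0.0897] [ 0.5187 -0.0698  0.049 ]
side yellow [222.8 187.1] [217 183  13   9  93] [0.5338 0.064  0.049 ]
side blue [221.  208.8] [215 205  13   9  96] [ 0.5236 -0.0258  0.049 ]
side green [219.3 233.1] [212 228  15  11 115] [ 0.5138 -0.1154  0.049 ]
side red [217.2 260.6] [210 255  15  12 146] [ 0.5037 -0.2044  0.049 ]
[0.0903 0.0902 0.0896] [ 0.5187 -0.0704  0.049 ]
boxnear [0.388 0.087 0.022]
boxnear [ 0.364 -0.04   0.022]
boxnear [ 0.436 -0.059  0.022]
boxnear [0.46  0.067 0.022]
pw [ 0.635 -0.195  0.04 ]
```

Both cameras agree to within about 1 mm and the spacing comes out at 90 mm. Shut the fingers and go above blue, staying high.

```bash
python3 -m pendant '{"travel":[[6,8,0],[12,16,0],[20,27,-5],[22,29,-5],[22,29,-5],[22,29,-5],[22,29,-5],[22,29,-5],[22,29,-5],[22,29,-5],[22,29,-5],[22,29,-5],[22,29,-5],[22,29,-5],[22,29,-5],[22,29,-5],[22,29,-5],[20,27,-5],[14,18,-5],[0,0,0]],"delta_rot":[[0,0,0],[0,0,0],[0,0,0],[0,0,0],[0,0,0],[0,0,0],[0,0,0],[0,0,0],[0,0,0],[0,0,0],[0,0,0],[0,0,0],[0,0,0],[0,0,0],[0,0,0],[0,0,0],[0,0,0],[0,0,0],[0,0,0],[0,0,0]]}' 0 20
```

```text
time_s: 1.77
position: [0.528, -0.0241, 0.1452]
tool_rot: [[-0.001, 0.271, -0.962], [0.001, -0.962, -0.271], [-1.0, -0.001, 0.001]]
ft_force: [-0.5, -0.6, -0.5]
grip_width: 0.0001
```

```bash
python3 -m pendant '{"travel":[[-2,-1,0],[-2,0,-5],[0,0,-12],[0,0,-20],[0,0,-20],[0,0,-15],[0,0,-6],[0,0,-3],[0,0,0],[0,0,0]],"delta_rot":[[0,0,0],[0,0,0],[0,0,0],[0,0,0],[0,0,0],[0,0,0],[0,0,0],[0,0,0],[0,0,0],[0,0,0]]}'
python3 - <<'E'
from h import *
from rig import env
im=eyes.get_image('side')[150:310,130:330]; im2=eyes.get_image('wrist')
a=cv2.resize(im,(480,384),interpolation=cv2.INTER_CUBIC)
cv2.imwrite('pics/b1.png',a[:,:,::-1]);cv2.imwrite('pics/w1.png',im2[:,:,::-1])
s=env.observe();print(s['position'],s['ft_force'])
E
```

```text
time_s: 2.6
position: [0.5233, -0.0294, 0.0661]
tool_rot: [[0.001, 0.267, -0.964], [-0.0, -0.964, -0.267], [-1.0, 0.001, -0.001]]
ft_force: [0.4, 1.4, 1.2]
grip_width: -0.0003
[ 0.52346697 -0.0291744   0.06618692] [ 0.33166355 -0.51320235 -0.32000284]
```

View pics/b1.png

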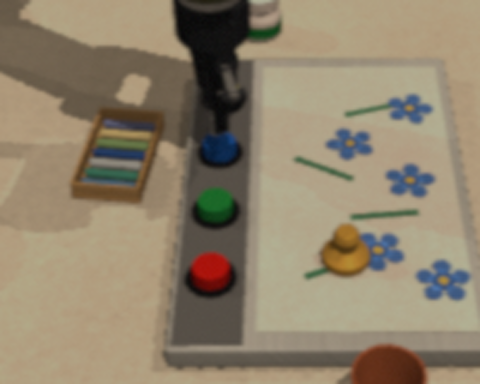

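Crop shows the fingertip (220,128) right above the blue key (220,147), clear of green. Descend in small steps.

```bash
python3 -m pendant '{"travel":[[0,2,-3],[0,1,-4],[0,0,-4],[0,0,-2],[0,0,-1],[0,0,-1],[0,0,-1],[0,0,-1],[0,0,-1],[0,0,0],[0,0,0]],"delta_rot":[[0,0,0],[0,0,0],[0,0,0],[0,0,0],[0,0,0],[0,0,0],[0,0,0],[0,0,0],[0,0,0],[0,0,0],[0,0,0]]}'
```

```text
time_s: 3.62
position: [0.5232, -0.026, 0.0473]
tool_rot: [[0.0, 0.268, -0.964], [-0.0, -0.964, -0.268], [-1.0, 0.0, -0.0]]
ft_force: [0.1, -0.1, 0.6]
grip_width: 0.0003
```

```bash
python3 -m pendant '{"travel":[[0,0,-1],[0,0,-1],[0,0,0],[0,0,0]],"delta_rot":[[0,0,0],[0,0,0],[0,0,0],[0,0,0]]}'; python3 -m pendant '{"travel":[[0,0,-1],[0,0,-1],[0,0,0],[0,0,0]],"delta_rot":[[0,0,0],[0,0,0],[0,0,0],[0,0,0]]}'
```

```text
time_s: 3.95
position: [0.5232, -0.026, 0.0453]
tool_rot: [[0.0, 0.267, -0.964], [-0.0, -0.964, -0.267], [-1.0, 0.0, -0.0]]
ft_force: [-0.5, 0.0, 0.8]
grip_width: -0.0002
time_s: 4.28
position: [0.5232, -0.026, 0.0433]
tool_rot: [[0.0, 0.268, -0.964], [-0.0, -0.964, -0.268], [-1.0, 0.0, -0.0]]
ft_force: [0.2, -0.0, 2.0]
grip_width: -0.0001
```

```bash
python3 -m pendant '{"travel":[[0,0,-1],[0,0,-1],[0,0,0],[0,0,0]],"delta_rot":[[0,0,0],[0,0,0],[0,0,0],[0,0,0]]}'; python3 -m pendant '{"travel":[[0,0,-1],[0,0,-1],[0,0,0],[0,0,0]],"delta_rot":[[0,0,0],[0,0,0],[0,0,0],[0,0,0]]}'
```

```text
time_s: 4.62
position: [0.5232, -0.026, 0.0413]
tool_rot: [[0.0, 0.267, -0.964], [-0.0, -0.964, -0.267], [-1.0, 0.0, -0.0]]
ft_force: [-0.4, -1.1, 2.8]
grip_width: -0.0002
time_s: 4.95
position: [0.5232, -0.0259, 0.0393]
tool_rot: [[0.0, 0.267, -0.964], [-0.0, -0.964, -0.267], [-1.0, 0.0, -0.0]]
ft_force: [-1.0, -0.4, 4.0]
grip_width: -0.0001
```

Force slope (0.5 N/mm) suggests contact near z≈0.0435. I'll go 3 mm further, then release and look.

```bash
python3 -m pendant '{"travel":[[0,0,-1],[0,0,-1],[0,0,-1],[0,0,0],[0,0,0]],"delta_rot":[[0,0,0],[0,0,0],[0,0,0],[0,0,0],[0,0,0]]}'; python3 -m pendant '{"travel":[[0,0,2],[0,0,3],[0,0,8],[0,0,16],[0,0,25],[0,0,25],[0,0,12],[0,0,3],[0,0,0]],"delta_rot":[[0,0,0],[0,0,0],[0,0,0],[0,0,0],[0,0,0],[0,0,0],[0,0,0],[0,0,0],[0,0,0]]}'
python3 - <<'E'
from h import *
im=eyes.get_image('side')[170:290,180:280]
cv2.imwrite('pics/b2.png',cv2.resize(im,(500,600),interpolation=cv2.INTER_CUBIC)[:,:,::-1])
E
```

```text
time_s: 5.37
position: [0.5232, -0.026, 0.037]
tool_rot: [[0.001, 0.268, -0.964], [-0.0, -0.964, -0.268], [-1.0, 0.0, -0.001]]
ft_force: [-2.7, 0.5, 11.6]
grip_width: -0.0
time_s: 6.12
position: [0.5232, -0.0259, 0.1309]
tool_rot: [[0.001, 0.268, -0.964], [-0.0, -0.964, -0.268], [-1.0, 0.001, -0.001]]
ft_force: [0.6, -0.1, -0.5]
grip_width: 0.0
```

View pics/b2.png

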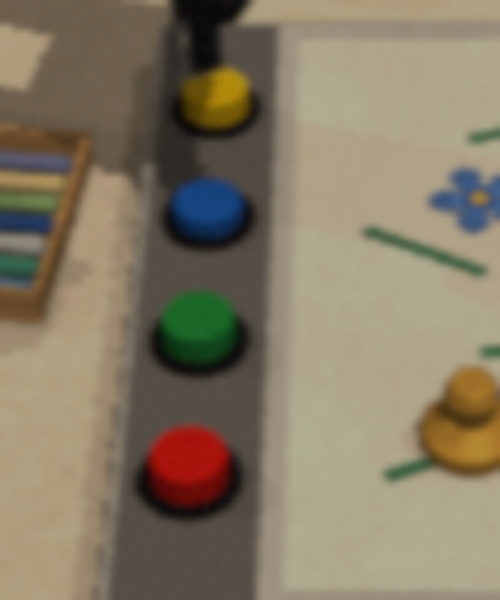

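Blue (208,208) stays visibly lower than green and red. The stop at 0.037 with 11.6 N means contact is at 0.049 as specified, so a 7 mm press (z=0.042) is enough. Go over red.

```bash
python3 -m pendant '{"travel":[[-1,-8,0],[-2,-20,0],[-3,-30,0],[-3,-32,0],[-3,-30,0],[-3,-28,0],[-3,-20,0],[-1,-10,0],[0,0,-5],[0,0,-10],[0,0,-20],[0,0,-20],[0,0,-10],[0,0,-4],[0,0,0],[0,0,0]],"delta_rot":[[0,0,0],[0,0,0],[0,0,0],[0,0,0],[0,0,0],[0,0,0],[0,0,0],[0,0,0],[0,0,0],[0,0,0],[0,0,0],[0,0,0],[0,0,0],[0,0,0],[0,0,0],[0,0,0]]}'
```

```text
time_s: 7.5
position: [0.5045, -0.2036, 0.0617]
tool_rot: [[0.0, 0.268, -0.963], [-0.0, -0.963, -0.268], [-1.0, 0.0, -0.0]]
ft_force: [-0.7, 0.1, 0.5]
grip_width: 0.0002
```

```bash
python3 -m pendant '{"travel":[[0,0,-4],[0,0,-4],[0,0,-3],[0,0,-1],[0,0,-1],[0,0,-1],[0,0,-1],[0,0,-1],[0,0,-1],[0,0,-1],[0,0,-1],[0,0,-1],[0,0,0],[0,0,0]],"delta_rot":[[0,0,0],[0,0,0],[0,0,0],[0,0,0],[0,0,0],[0,0,0],[0,0,0],[0,0,0],[0,0,0],[0,0,0],[0,0,0],[0,0,0],[0,0,0],[0,0,0]]}'; python3 -m pendant '{"travel":[[0,0,2],[0,0,3],[0,0,8],[0,0,16],[0,0,25],[0,0,25],[0,0,10],[0,0,2],[0,0,0]],"delta_rot":[[0,0,0],[0,0,0],[0,0,0],[0,0,0],[0,0,0],[0,0,0],[0,0,0],[0,0,0],[0,0,0]]}'
python3 - <<'E'
from h import *
a,b=eyes.get_image('side')[170:290,180:280],eyes.get_image('top')[190:270,210:370]
cv2.imwrite('pics/r2.png',cv2.resize(a,(500,600),interpolation=cv2.INTER_CUBIC)[:,:,::-1])
E
```

```text
time_s: 8.67
position: [0.5041, -0.2039, 0.0412]
tool_rot: [[-0.0, 0.267, -0.964], [0.0, -0.964, -0.267], [-1.0, -0.0, 0.0]]
ft_force: [-1.6, 1.2, 3.1]
grip_width: 0.0
time_s: 9.42
position: [0.5041, -0.204, 0.1325]
tool_rot: [[0.001, 0.268, -0.964], [-0.0, -0.964, -0.268], [-1.0, 0.001, -0.001]]
ft_force: [0.5, 0.3, -0.4]
grip_width: 0.0003
```

View pics/r2.png

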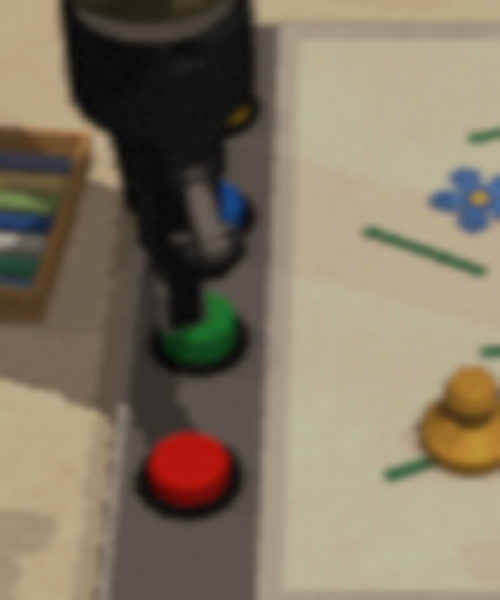

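Red's top rim moved from row ~425 to ~432 (≈1.4 px raw, about 4 mm). I'll check this numerically before pressing yellow.

```bash
python3 - <<'E'
from h import *
def cents(im,c,box):
    y0,y1,x0,x1=box; h=cv2.cvtColor(im[y0:y1,x0:x1],cv2.COLOR_BGR2HSV).astype(int)
    H={'red':0,'blue':108,'green':65}[c]; d=abs((h[...,0]-H+90)%180-90)
    m=(d<14)&(h[...,1]>110)&(h[...,2]>40); r=np.where(m.sum(1)>3)[0]; return m.sum(),r.min(),r.max()
o=cv2.imread('pics/side0.png')[170:290,180:280]; o=cv2.resize(o,(500,600),interpolation=cv2.INTER_CUBIC)
for f,I in (('start',o),('after_blue',cv2.imread('pics/b2.png')),('after_red',cv2.imread('pics/r2.png'))):
    print(f,[(c,*map(int,cents(I,c,b))) for c,b in dict(blue=(150,260,140,280),green=(270,385,140,260),red=(400,530,130,250)).items()])
E
```

```text
start [('blue', 3896, 23, 88), ('green', 4232, 22, 92), ('red', 6064, 23, 107)]
after_blue [('blue', 3668, 28, 88), ('green', 4305, 22, 92), ('red', 6074, 23, 107)]
after_red [('blue', 939, 32, 76), ('green', 2942, 25, 92), ('red', 5715, 28, 108)]
```

Blue (pressed to the stop, then latched) and red show the same shift, while green hasn't moved, so red is latched. Go to yellow.

```bash
python3 -m pendant '{"travel":[[1,8,0],[2,20,0],[3,30,0],[3,30,0],[3,30,0],[3,30,0],[3,30,0],[3,30,0],[3,30,0],[3,20,0],[2,10,0],[0,0,-5],[0,0,-10],[0,0,-20],[0,0,-20],[0,0,-10],[0,0,-5],[0,0,0],[0,0,0]],"delta_rot":[[0,0,0],[0,0,0],[0,0,0],[0,0,0],[0,0,0],[0,0,0],[0,0,0],[0,0,0],[0,0,0],[0,0,0],[0,0,0],[0,0,0],[0,0,0],[0,0,0],[0,0,0],[0,0,0],[0,0,0],[0,0,0],[0,0,0]]}'
```

```text
time_s: 11.1
position: [0.5335, 0.0636, 0.0627]
tool_rot: [[0.001, 0.267, -0.964], [-0.0, -0.964, -0.267], [-1.0, 0.0, -0.001]]
ft_force: [0.8, 1.1, 0.6]
grip_width: -0.0002
```

After the press I'll retreat upward and to +y, so the side camera sees the keys.

```bash
python3 -m pendant '{"travel":[[0,0,-4],[0,0,-4],[0,0,-4],[0,0,-1],[0,0,-1],[0,0,-1],[0,0,-1],[0,0,-1],[0,0,-1],[0,0,-1],[0,0,-1],[0,0,-1],[0,0,0],[0,0,0]],"delta_rot":[[0,0,0],[0,0,0],[0,0,0],[0,0,0],[0,0,0],[0,0,0],[0,0,0],[0,0,0],[0,0,0],[0,0,0],[0,0,0],[0,0,0],[0,0,0],[0,0,0]]}'; python3 -m pendant '{"travel":[[0,0,2],[0,0,3],[0,0,8],[0,0,16],[0,0,25],[0,0,30],[0,10,30],[0,20,20],[0,25,10],[0,20,0],[0,10,0],[0,0,0]],"delta_rot":[[0,0,0],[0,0,0],[0,0,0],[0,0,0],[0,0,0],[0,0,0],[0,0,0],[0,0,0],[0,0,0],[0,0,0],[0,0,0],[0,0,0]]}'
python3 - <<'E'
from h import *
s=eyes.get_image('side'); t=eyes.get_image('top')
cv2.imwrite('pics/s3.png',s[:,:,::-1]); cv2.imwrite('pics/t3.png',t[:,:,::-1])
o=cv2.imread('pics/side0.png')
f=lambda i:cv2.resize(i[170:290,180:280],(400,480),interpolation=cv2.INTER_CUBIC)
cv2.imwrite('pics/y.png',np.hstack([f(o),f(s[:,:,::-1])]))
E
```

```text
time_s: 12.27
position: [0.5332, 0.0641, 0.0412]
tool_rot: [[0.0, 0.268, -0.964], [0.0, -0.964, -0.268], [-1.0, -0.0, -0.0]]
ft_force: [-0.5, -0.4, 2.0]
grip_width: 0.0003
time_s: 13.27
position: [0.5328, 0.1505, 0.1856]
tool_rot: [[0.0, 0.27, -0.963], [0.0, -0.963, -0.27], [-1.0, -0.0, -0.0]]
ft_force: [-0.5, -0.8, -0.8]
grip_width: 0.0
```

View pics/y.png

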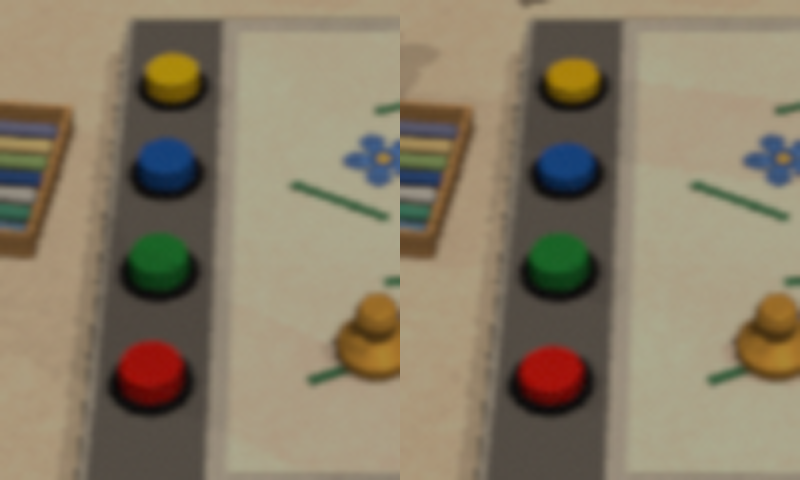

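View pics/s3.png

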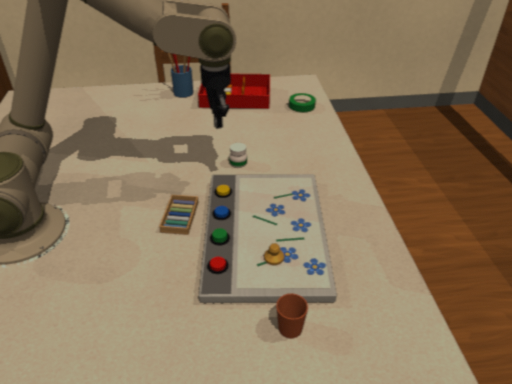

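In the before/after pair, the tops of yellow (row 53→58), blue (139→144) and red (342→347) are lower, while green is unchanged at row 235. The jar (238,154), cup (291,315), paperweight (274,254) and pastel box (179,214) are where they started.

```bash
python3 -c "
from rig import close_job
print(close_job())"
```

```text
the job is handed in; nothing more can be done
None
```

I pressed the blue, red and yellow keys in that order with the shut fingertips, retreated clear, and handed the job in at about 13.4 s of the 43 s allowed. No verdict was reported.

- **Locating the keys:** both cameras agreed on the key positions to about 1 mm, and the spacing came out at 90 mm as given.
- **Blue key:** I pushed it to its stop, deeper than needed. The measured force read low on the way down (4 N with 10 mm of travel), so I took contact to be lower than it was. The highest reading I saw was 11.6 N, under the 25 N limit.
- **Red and yellow keys:** both were pressed about 8 mm, with readings of 3.1 N and 2.0 N. The force reading is noisy and lower than the roughly 6 N the key data would give.
- **Last check:** the final side picture shows the tops of all three keys about 1 px lower than at the start. That fits a latch of roughly 3–4 mm, but one pixel is too coarse to prove 2.5 mm on its own. Green is unchanged, and the paperweight, jar, cup and pastel box show no visible movement.

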